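# Put together the three-tier cake stand

### The job

Put the cake stand together on its round dark metal foot, one piece at a time from the bottom up: the largest wooden tier plate flat on the foot, the medium plate on the large plate's post, the small plate on the medium plate's post, and the wooden finial on top of the small plate's post. Centre each piece on the one below by eye, upright, and set it down rather than dropping it. Do not tip over the cream tub or the sugar jar.

Things in the scene. Friction and masses are not known exactly. Their poses are not given: they have to be found in the camera images.
- foot: The stand's foot, the place to build on: a heavy flat round dark steel disc, 120 mm diameter, with a thin black rubber top of 104 mm diameter; its top is 24 mm above the table. It does not move. Origin: centre of its underside, on the table; z is up.
- plate_large: Largest tier plate of the stand: a round flat brown wooden disc, 140 mm diameter and 10 mm thick, with an upright round aluminium post in its centre, 36 mm diameter, rising from 10 to 56 mm above the disc's underside (flat top at 56 mm). Loose, lies flat, may be turned any way. Origin: centre of the disc's underside; z is up along the post. Pick it up by the post.
- plate_medium: Medium tier plate of the stand: a round flat brown wooden disc, 108 mm diameter and 10 mm thick, with an upright round aluminium post in its centre, 36 mm diameter, rising from 10 to 56 mm above the disc's underside (flat top at 56 mm). Loose, lies flat, may be turned any way. Origin: centre of the disc's underside; z is up along the post. Pick it up by the post.
- plate_small: Smallest tier plate of the stand: a round flat brown wooden disc, 78 mm diameter and 10 mm thick, with an upright round aluminium post in its centre, 36 mm diameter, rising from 10 to 56 mm above the disc's underside (flat top at 56 mm). Loose, lies flat, may be turned any way. Origin: centre of the disc's underside; z is up along the post. Pick it up by the post.
- finial: Turned wooden finial (knob that crowns the stand): a round foot 42 mm diameter and 8 mm high, and on it an upright round stem 24 mm diameter from 8 to 48 mm above the underside, with a thin brass band. Loose, stands upright. Origin: centre of its underside; z is up along the stem. Pick it up by the stem.
- cream_tub: Bystander: closed round paper tub, white with a red band and a white lid, 93 mm diameter at the lid, 82 mm high, standing loose on the table. Origin: centre of its underside. Must stay upright.
- sugar_jar: Bystander: small closed glass jar with an aluminium cap, 48 mm diameter, 75 mm high, standing loose on the table. Origin: centre of its underside. Must stay upright.
Not all that is in view belongs to the job. Leave any blue or orange look-alike of the finial alone.

How it is judged:
By the outcome, as a careful person would: the job done as asked, in the order asked, and still so for the second after the job is handed in, with the robot touching nothing.
It also fails if it takes over 115 s, if anything falls off the work surface, if the arm or the gripper's body presses on something with over 40 N, if the wrist force passes 120 N, or if a joint passes its speed limit or range.

### The arm

A 7-joint arm with a two-finger parallel gripper is mounted at the origin on the work surface. World frame = base frame: x ahead of the robot, y to its left, z up, the work surface at z = 0. Lengths are in m, angles in rad, forces in N, time in s.
With the tool pointing down it reaches from about 0.35 to 0.9 m from the base axis. Payload 8.1 kg.
Tool frame: the origin (TCP) lies midway between the tips of the shut fingers; the grasp point (between the pads) lies 19 mm behind it (arm.pinch_z is the distance from the TCP to the grasp point, in m); z points along the fingers, y is the direction in which the jaws open and shut (so a half turn about z gives the same grasp; the last joint's range is limited). The gripper opens to 92 mm and grips with 3 to 60 N. Pads are 19 mm wide; open, the fingers measure 130 mm over their backs; the gripper's body (75 mm by 190 mm) begins 47 mm behind the grasp point.
Start: joints at [-1.325, 0.434, 0.025, 1.573, -0.012, 1.134, -0.075], TCP at [0.214, 0.587, 0.227] pointing down, gripper open.
Joint ranges: [-2.62, 2.62], [-0.44, 2.09], [-1.27, 1.32], [0.08, 2.57], [-1.32, 4.46], [0.12, 2], [-2.74, 2.74]. Speed limits (rad/s): [2.22, 2.22, 3.01, 3.01, 3.14, 3.14, 3.14].

### API

Orientations are given as a rotation vector (axis times angle).
In Python, from cell import arm, eyes gives the robot as it stands.
- The arm moves only by the tool apply_moves, never from a script. Its argument "targets" is one flat list of numbers, 5 for each row, row after row: the closure, from 0 (fully open) to 1 (shut), then the shift along the tool's x, y, z each as a share of 40 cm, from -1 to 1, then the turn about the tool's z as a share of pi/2 rad, from -1 to 1. A call has 1 to 20 rows; each row shifts and turns the commanded pose from where the row before left it, along the tool's axes as they then stand; what a row does not reach is not made up. A row lasts 1/8 s, in which the tool goes at most 62.5 mm and 10.7 degrees, less where a joint would pass 70% of its speed; a pose out of reach is approached as far as the arm can. A call with a number of a shift or a turn outside -1 to 1 is refused whole. A call with a gripper value outside its range is refused whole. The fingers move at their own pace and stop on an object; "grip_force" is the grip in N (left out, the last holds). Time passes only in rows, so rows that do not move let the fingers close. It gives the time, the measured TCP pose, the force and the opening at its end, in the units of the state.
- arm.observe(): the state, without advancing time (a new reading comes with each control period).
- eyes.get_image(name): name is "scene" or "side" or "wrist"; returns the picture (400x640x3 uint8, red, green, blue); there is no depth.
- eyes.camera_params(name): a dict with "camera_matrix" (3x3 intrinsics, pixels), "xyz" and "attitude" of the camera in the world; the wrist camera has in their place "hand_eye" (4x4, takes a point from camera to tool coordinates, whose origin is the TCP and whose axes are the flange's). Camera axes: x right, y down, z forward; pixel columns grow to the right and rows downward; lengths in m; the calibration is good to about 2 mm. A picture is of the moment at which its call begins: read the wrist's pose just before it. camera_params takes no time and is no camera call.
- arm.sign_off(): hands the job in, once; it reports no verdict.
The state is a dict: "clock": time; "joints": joint angles; "dq": joint speeds; "joint_efforts": joint torques, N m; "position": TCP position; "ee_rot": TCP orientation; "force": force on the tool from outside, world axes, zero at the start; "ft_torque": the same for the moment, N m; "width": opening from 0.0 (shut) to 1.0 (fully open).
Only numpy, scipy, OpenCV 4.12 (cv2) and the standard library are available. Lean on these libraries where they do the work, as an engineer would, in place of code of your own. Each camera call takes 0.05 s, during which the arm holds its last target.

## Working session

There is one attempt and no reset: what is moved stays moved. The work goes in short steps, Python scripts to look and compute and a tool call to move; the robot and the scene stay as the last step left them, time stands still between calls to the robot, and variables do not carry over. Pictures are saved under pics/ and viewed, and the job is handed in when it is done.

Besides the shell and the picture viewer there is one more tool, called after "Request:" as name(argument=value, ...), one argument or row to a line, values as JSON. apply_moves: Moves the arm, as the interface text tells. Its arguments: {"type":"object","properties":{"targets":{"type":"array"},"grip_force":{"type":"number"}},"required":["targets"]}

```bash
mkdir -p pics; python3 - <<'E'
from cell import arm, eyes
import cv2,numpy as np
s=arm.observe()
for k in s: print(k,np.round(s[k],3))
for n in ["scene","side","wrist"]:
    im=eyes.get_image(n); cv2.imwrite(f"pics/{n}0.png",im[:,:,::-1])
    p=eyes.camera_params(n); print(n,{k:np.round(v,4).tolist() for k,v in p.items()})
print(arm.pinch_z)
E
```

```text
clock 0.0
joints [-1.325  0.435  0.025  1.574 -0.012  1.134 -0.075]
dq [-0.001 -0.001  0.     0.001  0.001 -0.002  0.   ]
joint_efforts [-0.0000e+00 -6.6784e+01  9.8500e-01 -3.1446e+01 -6.0000e-02  4.3000e-02
  0.0000e+00]
position [0.213 0.587 0.226]
ee_rot [-5.450e-01 -3.094e+00  2.000e-03]
force [-0.475 -0.017 -0.43 ]
ft_torque [-0.013  0.016 -0.053]
width 1.002
scene {'camera_matrix': [[373.854, 0.0, 322.8688], [0.0, 373.854, 199.2067], [0.0, 0.0, 1.0]], 'xyz': [1.1493, 0.4294, 0.564], 'attitude': [-1.1454, -2.206, 1.1291]}
side {'camera_matrix': [[433.8199, 0.0, 315.6613], [0.0, 433.8199, 196.6419], [0.0, 0.0, 1.0]], 'xyz': [0.444, 0.8244, 0.6098], 'attitude': [-0.2532, 2.7079, -1.4377]}
wrist {'camera_matrix': [[348.8573, 0.0, 319.9653], [0.0, 348.8573, 193.1881], [0.0, 0.0, 1.0]], 'hand_eye': [[-0.0002, -0.9646, -0.2636, 0.0726], [1.0, -0.0003, 0.0003, 0.0009], [-0.0004, -0.2636, 0.9646, -0.1587], [0.0, 0.0, 0.0, 1.0]]}
0.0188
```

View pics/scene0.png

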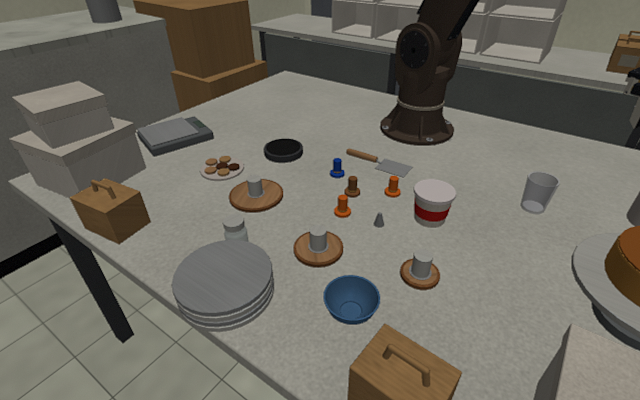

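View pics/side0.png

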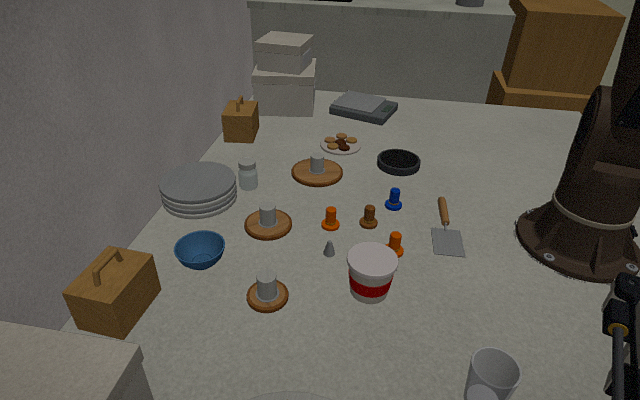

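View pics/wrist0.png

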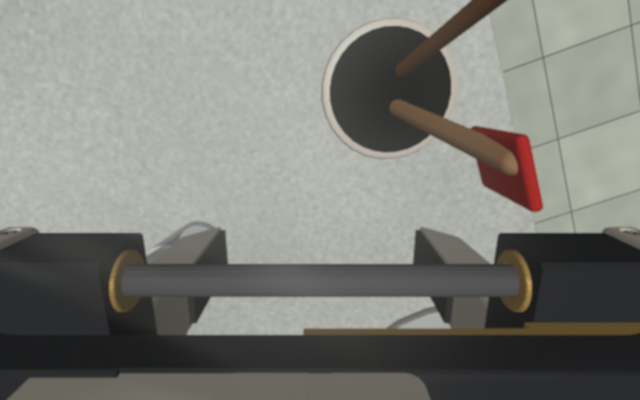

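The scene view shows the foot at (283,150). The large plate is at (256,193), the medium at (318,247), the small at (420,272), the jar at (235,230) and the tub at (434,200).

Candidates for the finial in the scene view are brown (353,186), blue (337,167), orange (393,186), orange (342,206) and a grey cone (379,219). By the description I choose the brown one. The foot could be confused only with the blue bowl or the plate stack, and neither is dark.

```bash
cat > h.py <<'E'
import numpy as np,cv2
from scipy.spatial.transform import Rotation as R
from scipy.optimize import least_squares
from cell import arm,eyes
def cam(n,s=None):
    p=eyes.camera_params(n);K=np.array(p["camera_matrix"])
    if n=="wrist":
        H=np.array(p["hand_eye"]);Rt=R.from_rotvec(s["ee_rot"]).as_matrix()
        return K,Rt@H[:3,:3],Rt@H[:3,3]+np.array(s["position"])
    return K,R.from_rotvec(p["attitude"]).as_matrix(),np.array(p["xyz"])
def cast(c,uv,z):
    K,Rm,t=c;uv=np.atleast_2d(uv).astype(float)
    d=(np.linalg.inv(K)@np.c_[uv,np.ones(len(uv))].T).T@Rm.T
    return t+d*((z-t[2])/d[:,2])[:,None]
def proj(c,P):
    K,Rm,t=c;q=(np.atleast_2d(P)-t)@Rm@K.T
    return q[:,:2]/q[:,2:]
def circ(P,r=None):
    x0=P[:,:2].mean(0)
    f=lambda v:np.hypot(P[:,0]-v[0],P[:,1]-v[1])-(r if r else v[2])
    q=least_squares(f,np.r_[x0,.05],loss='soft_l1',f_scale=.001)
    return q.x,np.sqrt(np.mean(q.fun**2))
def blob(m,seed):
    m=m.astype(np.uint8);n,l,st,ce=cv2.connectedComponentsWithStats(m)
    ys,xs=np.nonzero(m);k=np.argmin((xs-seed[0])**2+(ys-seed[1])**2)
    return (l==l[ys[k],xs[k]]).astype(np.uint8)
def hull(m):
    c=max(cv2.findContours(m,cv2.RETR_EXTERNAL,cv2.CHAIN_APPROX_NONE)[0],key=len)
    return cv2.convexHull(c)[:,0]
E
python3 - <<'E'
from h import *
seeds=dict(large=[(256,208),(317,183)],medium=[(318,262),(268,235)],small=[(420,285),(262,307)],foot=[(283,155),(398,165)],finial=[(353,190),(369,222)])
rad=dict(large=.07,medium=.054,small=.039,foot=.06,finial=.021)
for i,n in enumerate(["scene","side"]):
    im=cv2.imread(f"pics/{n}0.png");hsv=cv2.cvtColor(im,cv2.COLOR_BGR2HSV);c=cam(n)
    big=cv2.resize(im[140:310,190:470] if i==0 else im[130:330,220:460],None,fx=2.8,fy=2.8)
    cv2.imwrite(f"pics/{n}crop.png",big)
    for k,sd in seeds.items():
        h,s,v=cv2.split(hsv)
        m=(v<75)&(s<110) if k=="foot" else (h<20)&(s>70)&(v<215)
        b=blob(m,sd[i]);hu=hull(b)
        # back & sides of hull -> top rim; lower half -> bottom rim
        z=dict(foot=.012,finial=.004).get(k,.005)
        P=cast(c,hu,z);r,e=circ(P)
        print(n,k,b.sum(),cv2.boundingRect(hu),np.round(r,4),round(e,4))
E
```

```text
scene large 1143 (229, 179, 54, 33) [ 0.607  -0.1749  0.0717] 0.0014
scene medium 1053 (294, 232, 49, 35) [0.6762 0.0743 0.0551] 0.0011
scene small 580 (400, 259, 40, 31) [0.6208 0.2836 0.0397] 0.001
scene foot 768 (264, 139, 39, 24) [ 0.394  -0.2641  0.0708] 0.0052
scene finial 500 (334, 176, 26, 42) [0.475  0.0127 0.0872] 0.0246
side large 979 (291, 159, 52, 28) [ 0.6069 -0.1749  0.0734] 0.0023
side medium 905 (244, 209, 48, 32) [0.6753 0.0745 0.0565] 0.0018
side small 682 (247, 280, 42, 33) [0.6198 0.2831 0.0404] 0.0011
side foot 745 (377, 149, 43, 27) [ 0.3915 -0.2655  0.0721] 0.005
side finial 298 (359, 204, 19, 25) [ 0.4538 -0.0045  0.0424] 0.0082
```

```bash
python3 - <<'E'
from h import *
# post tops: gray region; print HSV along columns
for n,pts in [("scene",[(256,186),(318,236),(422,258)]),("side",[(317,158),(267,210),(266,280)])]:
    im=cv2.imread(f"pics/{n}0.png");hsv=cv2.cvtColor(im,cv2.COLOR_BGR2HSV)
    for x,y in pts: print(n,x,y,[tuple(int(q) for q in hsv[yy,x]) for yy in range(y-16,y+14,2)])
E
```

```text
scene 256 186 [(23, 21, 144), (28, 21, 146), (25, 20, 142), (26, 15, 135), (30, 13, 139), (20, 16, 141), (40, 9, 81), (23, 12, 85), (25, 18, 86), (30, 9, 86), (30, 15, 87), (23, 12, 85), (30, 12, 86), (60, 5, 94), (15, 117, 105)]
scene 318 236 [(27, 20, 142), (25, 20, 138), (23, 21, 148), (26, 14, 141), (26, 15, 138), (23, 17, 138), (27, 17, 139), (23, 16, 145), (23, 13, 80), (24, 15, 87), (24, 15, 87), (24, 15, 86), (30, 15, 86), (24, 15, 86), (24, 15, 86)]
scene 422 258 [(25, 21, 146), (25, 20, 139), (25, 19, 145), (25, 21, 145), (23, 16, 142), (27, 16, 141), (30, 13, 138), (30, 12, 144), (30, 13, 141), (34, 14, 148), (23, 13, 79), (20, 17, 88), (24, 15, 86), (30, 12, 86), (30, 15, 87)]
side 317 158 [(34, 16, 126), (24, 20, 129), (23, 23, 131), (22, 22, 128), (17, 14, 127), (38, 16, 128), (30, 14, 126), (23, 18, 126), (30, 15, 123), (8, 13, 78), (10, 9, 81), (45, 13, 79), (35, 19, 80), (13, 22, 83), (21, 21, 87)]
side 267 210 [(22, 22, 128), (25, 23, 131), (27, 22, 128), (25, 24, 127), (30, 15, 119), (24, 29, 125), (23, 19, 118), (23, 18, 125), (30, 7, 116), (9, 22, 80), (36, 16, 81), (36, 16, 81), (24, 16, 80), (18, 16, 82), (24, 16, 79)]
side 266 280 [(27, 19, 124), (23, 19, 123), (23, 19, 122), (33, 22, 118), (18, 25, 121), (30, 13, 119), (30, 13, 121), (17, 15, 120), (27, 20, 117), (35, 12, 124), (30, 25, 82), (30, 24, 85), (15, 14, 74), (23, 25, 82), (17, 22, 83)]
```

View pics/scenecrop.png

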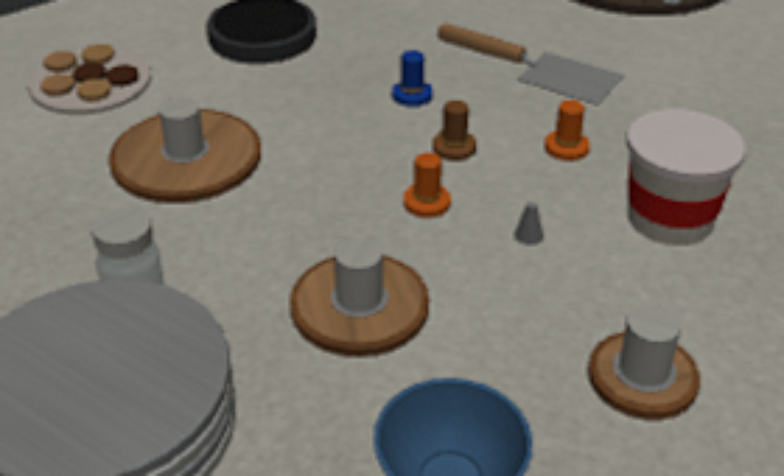

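View pics/sidecrop.png

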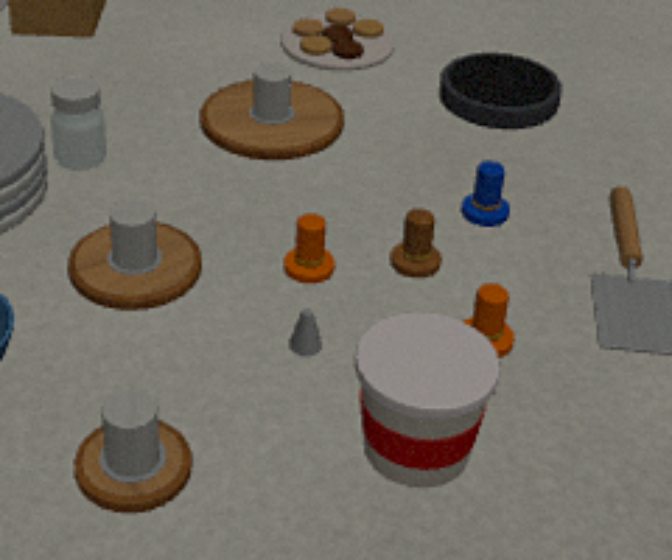

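The close crops confirm it: brown finial with brass band at scene (353,186) and side (369,215), and the black-topped foot at scene (283,150). Now rough positions of everything.

```bash
python3 - <<'E'
from h import *
A=lambda x,y:(190+x/2.8,140+y/2.8); B=lambda x,y:(220+x/2.8,130+y/2.8)
o=dict(finial=(A(455,146),B(416,260),.004),blue=(A(412,94),B(486,210),.004),orangeR=(A(568,147),B(489,338),.004),orangeL=(A(427,201),B(310,265),.004),cone=(A(530,238),B(305,347),0),
 tublid=(A(685,142),B(427,352),.082),jarcap=(A(124,228),B(76,93),.075),foot=(A(262,28),B(500,86),.024),cook=(A(90,80),B(338,42),0.01),spat=(A(480,40),B(625,220),0.01))
for k,(a,b,z) in o.items(): print(k,np.round(cast(cam("scene"),a,z)[0,:2],3),np.round(cast(cam("side"),b,z)[0,:2],3))
for n,q in (("scene",[(223,280),(350,300)]),("side",[(198,185),(200,250)])): print(n,np.round(cast(cam(n),q,.04),3).tolist())
s=arm.observe();print(R.from_rotvec(s["ee_rot"]).as_matrix().round(3))
E
```

```text
finial [0.456 0.025] [0.451 0.024]
blue [ 0.403 -0.058] [ 0.397 -0.059]
orangeR [0.398 0.112] [0.39 0.11]
orangeL [0.541 0.049] [0.535 0.048]
cone [0.529 0.144] [0.525 0.143]
tublid [0.443 0.23 ] [0.436 0.224]
jarcap [ 0.772 -0.068] [ 0.763 -0.063]
foot [ 0.41  -0.247] [ 0.391 -0.248]
cook [ 0.574 -0.338] [ 0.562 -0.334]
spat [ 0.279 -0.053] [ 0.28 -0.06]
scene [[0.876, 0.004, 0.04], [0.781, 0.22, 0.04]]
side [[0.867, 0.004, 0.04], [0.77, 0.226, 0.04]]
[[-0.94   0.342 -0.   ]
 [ 0.342  0.94  -0.001]
 [-0.    -0.001 -1.   ]]
```

Request:
apply_moves(
  targets=[0,0,0,0,-0.0741,0,0,0,0,-0.0741,0,0,0,0,-0.0741,0,-0.058,-0.112,0.01,0,0,-0.058,-0.112,0.01,0,0,-0.058,-0.112,0.01,0,0,-0.058,-0.112,0.01,0,0,-0.058,-0.112,0.01,0,0,-0.058,-0.112,0.01,0,0,-0.058,-0.112,0.01,0,0,-0.058,-0.112,0.01,0,0,-0.058,-0.112,0.01,0,0,-0.058,-0.112,0.01,0,0,-0.058,-0.112,0.01,0,0,-0.058,-0.112,0.01,0,0,-0.058,-0.112,0.01,0,0,-0.058,-0.112,0.01,0,0,-0.058,-0.112,0.01,0,0,-0.058,-0.112,0.01,0,0,-0.058,-0.112,0.01,0],
  grip_force=30,
)

```text
clock: 2.65
position: [0.6088, -0.1754, 0.1583]
ee_rot: [0.001, -3.141, -0.0]
force: [0.3, 0.5, 0.3]
width: 0.997
```

```bash
cat >> h.py <<'E'
def shot(name,view="wrist"):
    s=arm.observe();im=eyes.get_image(view)[:,:,::-1].copy();cv2.imwrite(f"pics/{name}.png",im)
    print("t",round(s["clock"],2),"pos",np.round(s["position"],4),"F",np.round(s["force"],1),"w",round(float(s["width"]),3))
    return s,im
E
python3 - <<'E'
from h import *
s,im=shot("w1");print(np.round(s["joints"],2),R.from_rotvec(s["ee_rot"]).as_matrix().round(3))
E
```

```text
t 2.65 pos [ 0.6088 -0.1754  0.1583] F [0.3 0.5 0.3] w 0.997
[ 0.01  0.51  0.27  1.65 -0.16  1.    1.91] [[-1.    -0.001 -0.   ]
 [-0.001  1.     0.   ]
 [ 0.     0.    -1.   ]]
```

View pics/w1.png

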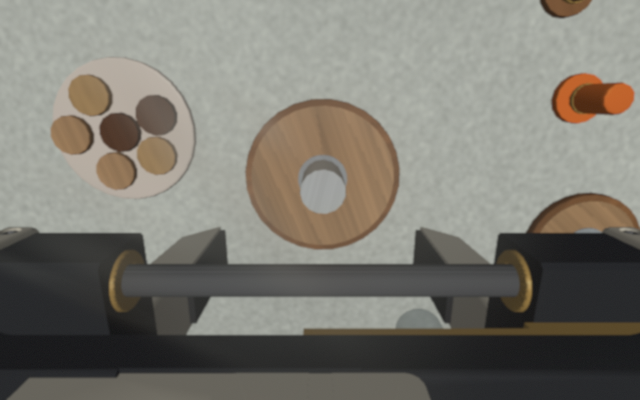

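The large plate is centred at about (322,173) in the wrist view, with the post top at (323,190). I'll measure from this view.

```bash
cat >> h.py <<'E'
def disc(s,im,seed,r,z,zt=None,view="wrist",roi=None):
    hsv=cv2.cvtColor(im,cv2.COLOR_BGR2HSV);h,S,v=cv2.split(hsv)
    b=blob((h<22)&(S>60)&(v<230),seed)
    hu=hull(b);c=cam(view,s)
    P=cast(c,hu,z);return circ(P,None),circ(P,r),cv2.boundingRect(hu)
def posttop(s,im,seed,z,r=.018,view="wrist",tol=14):
    # bright flat top: flood from seed
    m=np.zeros((im.shape[0]+2,im.shape[1]+2),np.uint8)
    g=cv2.medianBlur(im,3)
    cv2.floodFill(g,m,seed,(0,0,0),(tol,)*3,(tol,)*3,4|(255<<8)|cv2.FLOODFILL_MASK_ONLY|cv2.FLOODFILL_FIXED_RANGE)
    b=(m[1:-1,1:-1]>0).astype(np.uint8);hu=hull(b);P=cast(cam(view,s),hu,z)
    return circ(P),cv2.boundingRect(hu)
E
python3 - <<'E'
from h import *
s=arm.observe();im=cv2.imread("pics/w1.png")
print(disc(s,im,(280,200),.07,.009))
print(posttop(s,im,(323,193),.056))
E
```

```text
((array([ 0.6079516 , -0.18074951,  0.06888694]), np.float64(0.0001350361642486409)), (array([ 0.60816622, -0.18077808,  0.05      ]), np.float64(0.0011216236477035327)), (246, 100, 153, 149))
((array([ 0.60783094, -0.18055642,  0.01704413]), np.float64(0.00011174449673153875)), (301, 170, 44, 43))
```

Request:
apply_moves(
  targets=[0,0.002,-0.007,0.08,0,0,0,0,0.08,0,0,0,0,0.08,0,0,0,0,0.06,0,0,0,0,0.03,0,0,0,0,0.018,0,0,0,0,0,0,1,0,0,0,0,1,0,0,0,0,1,0,0,0,0,1,0,0,0,0,1,0,0,0,0,1,0,0,0,0],
  grip_force=30,
)

```text
clock: 4.32
position: [0.6075, -0.1766, 0.0195]
ee_rot: [0.001, -3.142, -0.001]
force: [-0.0, 1.3, 0.0]
width: 0.395
```

```bash
python3 - <<'E'
from h import *
s,im=shot("w2");print(np.round(s["joints"],2),np.round(s["ft_torque"],2))
s,im=shot("s2","scene")
E
```

```text
t 4.33 pos [ 0.6075 -0.1766  0.0195] F [-0.   1.3  0. ] w 0.395
[ 0.05  0.68  0.22  1.76 -0.21  0.73  1.96] [ 0.26  0.06 -0.  ]
t 4.38 pos [ 0.6075 -0.1766  0.0195] F [0.4 1.1 1.2] w 0.384
```

View pics/w2.png

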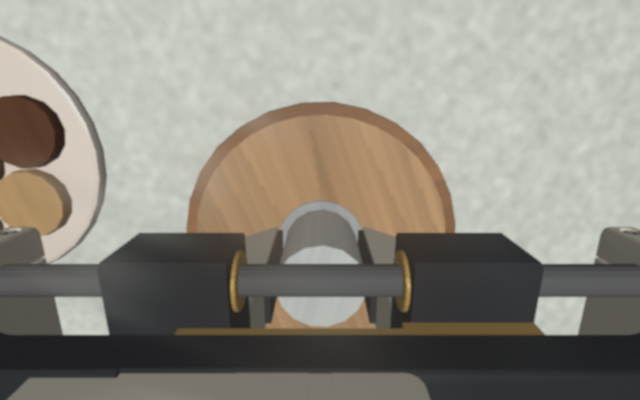

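Request:
apply_moves(
  targets=[1,0,0,-0.02,0,1,0,0,-0.06,0,1,0,0,-0.08,0,1,0,0,-0.08,0,1,0,0,-0.06,0,1,0.05,-0.046,0,0,1,0.05,-0.046,0,0,1,0.05,-0.046,0,0,1,0.044,-0.046,0,0,1,0,0,0,0,1,0,0,0,0],
)

```text
clock: 5.8
position: [0.5294, -0.2505, 0.1392]
ee_rot: [-0.0, -3.141, -0.001]
force: [0.5, 0.1, -0.6]
width: 0.381
```

```bash
python3 - <<'E'
from h import *
s,im=shot("w3");print(np.round(s["joints"],2))
E
```

```text
t 5.8 pos [ 0.5294 -0.2505  0.1392] F [ 0.5  0.1 -0.6] w 0.381
[ 0.15  0.46  0.28  1.79 -0.16  0.91  2.07]
```

View pics/w3.png

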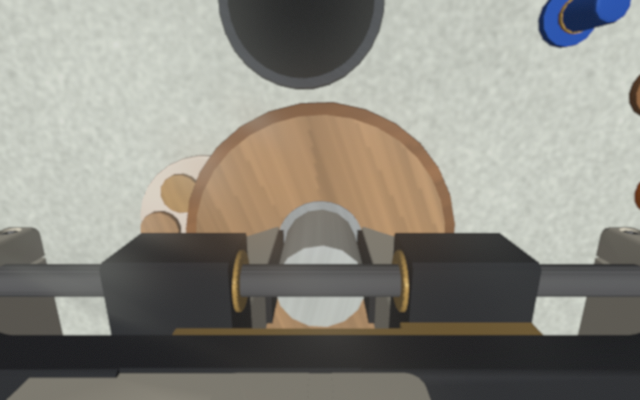

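The foot's near half is at the top (302, rim bottom row 88), with the held plate below. The plate is unmoved in the grip.

```bash
python3 - <<'E'
from h import *
s=arm.observe();im=cv2.imread("pics/w3.png");c=cam("wrist",s)
hsv=cv2.cvtColor(im,cv2.COLOR_BGR2HSV);h,S,v=cv2.split(hsv)
print([int(x) for x in v[30:100:3,302]])
for th,r in ((110,.06),(60,.052)):
    b=blob(v<th,(302,30))
    ct=max(cv2.findContours(b,cv2.RETR_EXTERNAL,cv2.CHAIN_APPROX_NONE)[0],key=len)[:,0]
    ct=ct[ct[:,1]>2]
    def f(p,z): 
        q=cast(c,ct,z); return np.hypot(q[:,0]-p[0],q[:,1]-p[1])-r
    P=cast(c,ct,.024)
    q=least_squares(lambda p:np.hypot(P[:,0]-p[0],P[:,1]-p[1])-r,[.4,-.26],loss='soft_l1',f_scale=.001)
    print(th,len(ct),q.x.round(4),np.std(q.fun).round(5),circ(P))
# held plate
m=(h<22)&(S>60)&(v<230); b=blob(m,(320,150))
ct=max(cv2.findContours(b,cv2.RETR_EXTERNAL,cv2.CHAIN_APPROX_NONE)[0],key=len)[:,0]
ct=ct[(ct[:,1]<225)&((ct[:,1]<190))]
for dz in (-.0195,-.0095):
    P=cast(c,ct,s["position"][2]+dz)
    P=P[np.hypot(P[:,0]-s["position"][0],P[:,1]-s["position"][1])>.055]
    q=least_squares(lambda p:np.hypot(P[:,0]-p[0],P[:,1]-p[1])-.07,[.53,-.25],loss='soft_l1',f_scale=.001)
    print("plate rel tcp",(q.x-s["position"][:2]).round(4),np.std(q.fun).round(5))
print(posttop(s,im,(322,310),s["position"][2]+.0365))
E
```

```text
[49, 49, 49, 50, 52, 52, 53, 55, 55, 56, 57, 58, 59, 60, 61, 63, 78, 89, 88, 83, 187, 200, 198, 200]
110 233 [ 0.3897 -0.2619] 0.00095 (array([ 0.39260289, -0.26191737,  0.05769716]), np.float64(0.0002697518745765079))
60 281 [ 0.3792 -0.2572] 0.00438 (array([ 0.39555679, -0.25870775,  0.03893841]), np.float64(0.001313095136538516))
plate rel tcp [-0.0003  0.001 ] 0.0041
plate rel tcp [0.0002 0.001 ] 0.00327
((array([ 0.52969594, -0.24863878,  0.01692567]), np.float64(0.00021908909069422454)), (279, 298, 83, 28))
```

```bash
python3 - <<'E'
from h import *
s=dict(arm.observe());p0=np.array(s["position"])
a=np.linspace(0,6.28,40)
C=np.c_[.3926+.06*np.cos(a),-.2619+.06*np.sin(a),0*a+.024]
for dz in (.06,.1,.14):
  for dx in (0,-.03,-.05,-.07):
    s["position"]=p0+[dx,0,dz];q=proj(cam("wrist",s),C);print(dz,dx,q.min(0).round(),q.max(0).round())
E
```

```text
0.06 0 [236. -58.] [373.  92.]
0.06 -0.03 [238. -18.] [372. 125.]
0.06 -0.05 [239.   8.] [371. 146.]
0.06 -0.07 [241.  33.] [370. 167.]
0.1 0 [245. -40.] [367.  93.]
0.1 -0.03 [247.  -4.] [366. 122.]
0.1 -0.05 [248.  18.] [365. 141.]
0.1 -0.07 [249.  40.] [365. 160.]
0.14 0 [253. -25.] [362.  93.]
0.14 -0.03 [254.   6.] [362. 120.]
0.14 -0.05 [255.  26.] [361. 137.]
0.14 -0.07 [256.  46.] [360. 154.]
```

Request:
apply_moves(
  targets=[1,0.012,-0.006,-0.07,0,1,0.013,-0.006,-0.07,0,1,0.012,-0.006,-0.07,0,1,0.013,-0.006,-0.07,0,1,0.012,-0.006,-0.07,0,1,0,0,0,0,1,0,0,0,0],
)

```text
clock: 6.72
position: [0.5052, -0.2617, 0.2786]
ee_rot: [0.002, -3.141, -0.001]
force: [-0.2, -0.3, -2.3]
width: 0.387
```

```bash
python3 - <<'E'
from h import *
s,im=shot("w4");c=cam("wrist",s);v=im.max(2)
print([int(x) for x in v[0:110:2,312]])
for th in (110,70):
    b=blob(v<th,(305,50))
    ct=max(cv2.findContours(b,cv2.RETR_EXTERNAL,cv2.CHAIN_APPROX_NONE)[0],key=len)[:,0]
    ct=ct[(ct[:,1]>2)&(ct[:,1]<98)];P=cast(c,ct,.024)
    print(th,len(ct),circ(P))
sc=cv2.imread("pics/s2.png")
cv2.imwrite("pics/footcrop.png",cv2.resize(sc[120:220,210:360],None,fx=5,fy=5))
E
```

```text
t 6.72 pos [ 0.5052 -0.2617  0.2786] F [-0.2 -0.3 -2.3] w 0.387
[133, 99, 99, 96, 77, 71, 72, 70, 69, 69, 69, 68, 67, 66, 67, 65, 66, 66, 65, 63, 64, 62, 62, 62, 63, 62, 62, 60, 61, 60, 59, 60, 60, 61, 61, 60, 61, 62, 61, 62, 62, 63, 62, 63, 63, 63, 64, 66, 65, 65, 67, 90, 128, 134, 134]
110 216 (array([ 0.39090465, -0.26238953,  0.05742278]), np.float64(0.00033725263373912055))
70 285 (array([ 0.39338545, -0.25769253,  0.04498177]), np.float64(0.0019431412298257682))
```

View pics/w4.png

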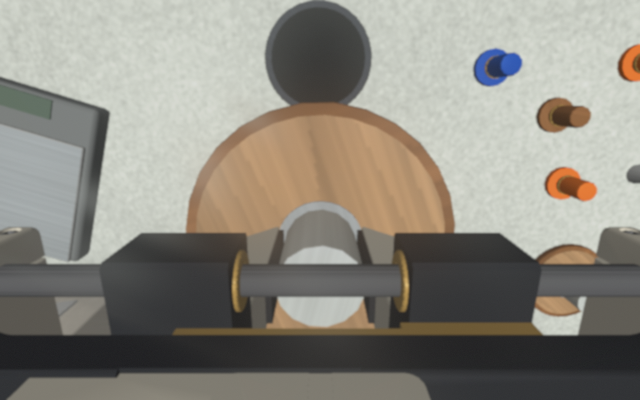

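View pics/footcrop.png

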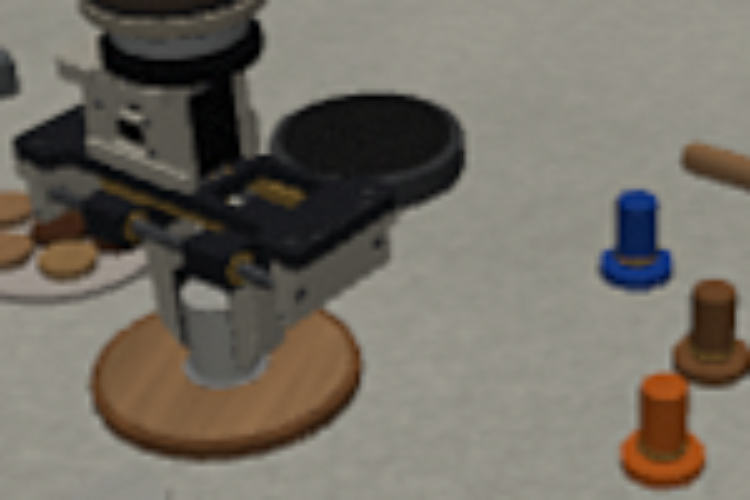

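```bash
python3 - <<'E'
from h import *
for f in ("scene0","s2"):
    im=cv2.imread(f"pics/{f}.png");h,S,v=cv2.split(cv2.cvtColor(im,cv2.COLOR_BGR2HSV))
    b=blob((h<20)&(S>70)&(v<215),(256,208));ct=hull(b);ct=ct[ct[:,1]>196]
    print(f,cv2.boundingRect(hull(b)),circ(cast(cam("scene"),ct,.005)))
# foot in side0/scene0: outer silhouette, upper arc->z=.024
for n,seed in (("scene",(283,152)),("side",(398,165))):
    im=cv2.imread(f"pics/{n}0.png");v=im.max(2);g=v[seed[1]-18:seed[1]+18,seed[0]];print(n,[int(x) for x in g])
    b=blob(v<85,seed);hu=hull(b);print(cv2.boundingRect(hu))
    c=cam(n)
    for up,z in ((1,.023),(0,.001)):
        cy=cv2.boundingRect(hu)[1]+cv2.boundingRect(hu)[3]/2-2
        q=hu[(hu[:,1]<cy)] if up else hu[(hu[:,1]>cy+4)]
        P=cast(c,q,z)
        for rr in (.06,.0585):
            r=least_squares(lambda p:np.hypot(P[:,0]-p[0],P[:,1]-p[1])-rr,[.4,-.26],loss='soft_l1',f_scale=.001)
            print(n,up,rr,r.x.round(4),np.std(r.fun).round(5))
E
```

```text
scene0 (229, 179, 54, 33) (array([ 0.61054414, -0.17130385,  0.06832223]), np.float64(0.00032840855825729996))
s2 (228, 182, 54, 30) (array([ 0.61111442, -0.17390053,  0.06796709]), np.float64(0.00048573709968619504))
scene [143, 144, 141, 139, 106, 4, 16, 22, 18, 21, 19, 19, 21, 17, 19, 20, 20, 23, 18, 17, 22, 35, 49, 29, 32, 29, 31, 23, 64, 129, 147, 142, 139, 140, 141, 141]
(264, 139, 39, 24)
scene 1 0.06 [ 0.3981 -0.2607] 0.00108
scene 1 0.0585 [ 0.3963 -0.2617] 0.00054
scene 0 0.06 [ 0.3909 -0.2663] 0.00076
scene 0 0.0585 [ 0.3925 -0.2654] 0.00044
side [130, 135, 60, 12, 28, 19, 26, 30, 22, 17, 19, 16, 16, 28, 14, 23, 22, 30, 35, 18, 32, 49, 41, 29, 40, 20, 25, 28, 23, 137, 130, 122, 121, 125, 128, 125]
(377, 149, 44, 27)
side 1 0.06 [ 0.3916 -0.2616] 0.0008
side 1 0.0585 [ 0.3915 -0.2634] 0.00069
side 0 0.06 [ 0.391 -0.267] 0.00054
side 0 0.0585 [ 0.3905 -0.265 ] 0.00059
```

Request:
apply_moves(
  targets=[1,0.06,-0.0015,0,0,1,0.08,-0.0015,0,0,1,0.08,-0.0015,0.04,0,1,0.0655,0,0.08,0,1,0,0,0.1,0,1,0,0,0.1,0,1,0,0,0.1,0,1,0,0,0.08,0,1,0,0,0.0375,0,1,0,0,0,0,1,0,0,0,0],
)

```text
clock: 8.15
position: [0.3915, -0.2647, 0.0653]
ee_rot: [-0.001, 3.14, -0.001]
force: [0.7, 0.2, -1.4]
width: 0.387
```

```bash
python3 - <<'E'
from h import *
s,im=shot("s5","side");print(np.round(s["joints"],2))
s,im2=shot("s5b","scene")
cv2.imwrite("pics/c5.png",np.vstack([cv2.resize(im[110:200,330:470],None,fx=4,fy=3),cv2.resize(im2[90:180,213:353],None,fx=4,fy=3)]))
E
```

```text
t 8.15 pos [ 0.3915 -0.2647  0.0653] F [ 0.7  0.2 -1.4] w 0.387
[ 0.27  0.41  0.28  2.13 -0.19  0.62  2.25]
t 8.2 pos [ 0.3917 -0.2647  0.0655] F [ 0.7  0.  -1.4] w 0.389
```

View pics/c5.png

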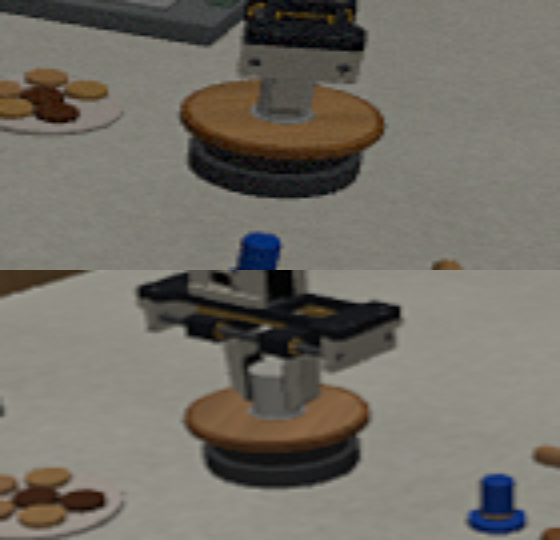

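```bash
cat >> h.py <<'E'
A_=np.linspace(0,2*np.pi,180)
def sil(c,x,y,z0,z1,r):
    P=np.vstack([np.c_[x+r*np.cos(A_),y+r*np.sin(A_),0*A_+z] for z in (z0,z1)]);return proj(c,P)
E
python3 - <<'E'
from h import *
for n,f in (("side","s5"),("scene","s5b")):
    im=cv2.imread(f"pics/{f}.png");c=cam(n)
    h,S,v=cv2.split(cv2.cvtColor(im,cv2.COLOR_BGR2HSV))
    q=sil(c,.391,-.2635,.046,.056,.07);p=sil(c,.391,-.2635,.001,.023,.059)
    b=blob((h<22)&(S>70),q.mean(0)+[15,8]);x,y,w,hh=cv2.boundingRect(hull(b))
    print(n,"plate",x,x+w,(x+w/2),"pred",q.min(0).round(1),q.max(0).round(1),(q.max(0)[0]+q.min(0)[0])/2, "ybot",y+hh)
    m=(v<75)&(S<110);m[:int(q.max(0)[1])+1]=0
    b=blob(m,(p.mean(0)[0],p.max(0)[1]-3));x,y,w,hh=cv2.boundingRect(b)
    print(n,"foot",x,x+w,(x+w/2),"pred",p.min(0).round(1),p.max(0).round(1),(p.max(0)[0]+p.min(0)[0])/2,"ybot",y+hh)
    print("px/m x,y",(proj(c,[.401,-.2635,.03])-proj(c,[.391,-.2635,.03]))/10,(proj(c,[.391,-.2535,.03])-proj(c,[.391,-.2635,.03]))/10)
E
```

```text
side plate 375 426 400.5 pred [374.1 136.4] [426.  163.6] 400.0950780119965 ybot 167
side foot 377 420 398.5 pred [376.5 148.4] [420.1 176.1] 398.3018184946612 ybot 176
px/m x,y [[-0.36273065 -0.03651693]] [[-0.00671735  0.17148595]]
scene plate 259 305 282.0 pred [259.2 126.4] [306.1 150.7] 282.6060239477772 ybot 151
scene foot 264 303 283.5 pred [264.  137.5] [303.  162.3] 283.5083092007882 ybot 163
px/m x,y [[-0.21409522  0.12801738]] [[0.25213889 0.08742483]]
```

Request:
apply_moves(
  targets=[1,0,0.004,0.012,0,1,0,0,0.012,0,1,0,0,0.012,0,1,0,0,0.007,0,1,0,0,0.005,0,1,0,0,0.003,0,1,0,0,0.003,0,1,0,0,0,0,1,0,0,0,0],
)

```text
clock: 9.38
position: [0.391, -0.2628, 0.0434]
ee_rot: [-0.0, 3.141, 0.0]
force: [-2.5, 1.4, 6.9]
width: 0.385
```

Request:
apply_moves(
  targets=[0.6,0,0,0,0,0,0,0,0,0,0,0,0,0,0,0,0,0,0,0,0,0,0,0,0,0,0,0,-0.05,0,0,0,0,-0.1,0,0,0,0,-0.1,0,0,0,0,-0.1,0,0,0,0,0,0,0,0,0,0,0,0,0,0,0,0],
)

```text
clock: 10.88
position: [0.3902, -0.2624, 0.1818]
ee_rot: [0.0, -3.14, -0.001]
force: [-0.4, -0.5, -0.0]
width: 0.998
```

```bash
python3 - <<'E'
from h import *
s,im=shot("w6")
print(R.from_rotvec(s["ee_rot"]).as_matrix().round(4).tolist())
E
```

```text
t 10.88 pos [ 0.3902 -0.2624  0.1818] F [-0.4 -0.5 -0. ] w 0.998
[[-1.0, -0.0003, -0.0019], [-0.0003, 1.0, 0.0009], [0.0019, 0.0009, -1.0]]
```

View pics/w6.png

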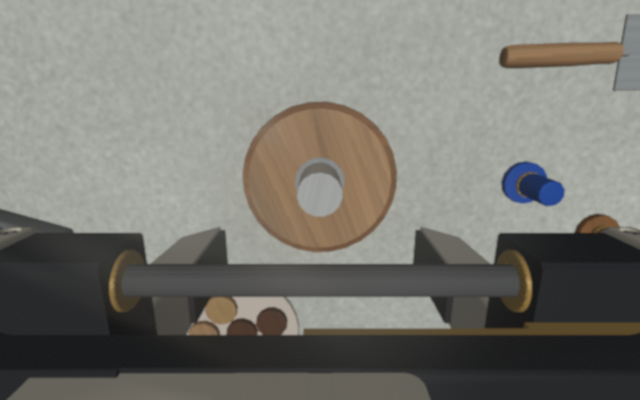

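The plate hides the foot entirely, at (320,176) with its post at (320,193). I'll measure the post and compare it with the TCP at release.

```bash
python3 - <<'E'
from h import *
s=arm.observe();im=cv2.imread("pics/w6.png")
print(disc(s,im,(280,200),.07,.033)[0])
print(posttop(s,im,(320,196),.080))
s,im=shot("s7","side");s2,im2=shot("s7b","scene")
for n,i in (("side",im),("scene",im2)):
    c=cam(n);h,S,v=cv2.split(cv2.cvtColor(i,cv2.COLOR_BGR2HSV))
    q=sil(c,.391,-.2630,.025,.033,.07)
    b=blob((h<22)&(S>70),q.mean(0)+[15,8]);x,y,w,hh=cv2.boundingRect(hull(b))
    print(n,x,x+w,y,y+hh,"pred",q.min(0).round(1),q.max(0).round(1))
E
```

```text
(array([ 0.39008445, -0.26123321,  0.06899098]), np.float64(0.00014178350525039096))
((array([ 0.39008293, -0.26131403,  0.01700727]), np.float64(0.00013556942684756268)), (298, 174, 44, 42))
t 10.93 pos [ 0.3902 -0.2624  0.1819] F [ 0.3 -1.  -0.4] w 0.998
t 10.97 pos [ 0.3904 -0.2625  0.182 ] F [-0.1 -1.5 -0.9] w 1.001
side 374 425 144 171 pred [373.4 143.6] [424.7 170.6]
scene 261 306 134 158 pred [260.1 133.1] [306.4 157.1]
```

Request:
apply_moves(
  targets=[0,-0.04,0.046,0,0,0,-0.075,0.088,0,0,0,-0.075,0.088,0,0,0,-0.075,0.088,0,0,0,-0.075,0.088,0,0,0,-0.075,0.088,0,0,0,-0.075,0.088,0.02,0,0,-0.075,0.088,0.02,0,0,-0.075,0.088,0.02,0,0,-0.05,0.062,0.0075,0,0,-0.024,0.03,0,0,0,0,0,0,0,0,0,0,0,0,0,0,0,0,0],
)

```text
clock: 12.78
position: [0.676, 0.0725, 0.1564]
ee_rot: [0.002, 3.141, -0.001]
force: [0.8, -0.2, 1.1]
width: 1.0
```

```bash
python3 - <<'E'
from h import *
s,im=shot("w8")
print(np.round(s["dq"],3),np.round(s["ee_rot"],3))
print(disc(s,im,(290,210),.054,.009)[0])
v=im[:,:,1]
for y in (180,200): print(y,[int(a) for a in v[y,280:360:3]])
E
```

```text
t 12.78 pos [0.676  0.0725 0.1564] F [ 0.8 -0.2  1.1] w 1.0
[-0.004  0.002 -0.004 -0.004 -0.002  0.    -0.003] [ 2.000e-03  3.141e+00 -1.000e-03]
(array([0.67501673, 0.07673576, 0.05295895]), np.float64(0.00015782869956538432))
180 [119, 119, 118, 116, 118, 118, 119, 129, 106, 148, 159, 158, 157, 156, 154, 155, 157, 156, 158, 157, 152, 111, 132, 116, 116, 117, 118]
200 [117, 121, 125, 123, 121, 121, 121, 128, 159, 157, 156, 156, 160, 159, 158, 155, 153, 157, 155, 158, 157, 157, 131, 118, 120, 122, 120]
```

View pics/w8.png

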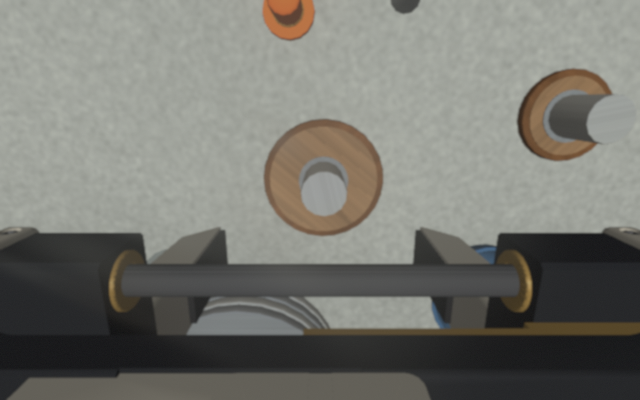

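Request:
apply_moves(
  targets=[0,0.0025,0.006,0.08,0,0,0,0,0.08,0,0,0,0,0.08,0,0,0,0,0.06,0,0,0,0,0.03,0,0,0,0,0.0125,0,0,0,0,0,0,1,0,0,0,0,1,0,0,0,0,1,0,0,0,0,1,0,0,0,0,1,0,0,0,0,1,0,0,0,0,1,0,0,-0.02,0,1,0,0,-0.06,0,1,0,0,-0.08,0,1,0,0,0,0,1,0,0,0,0],
  grip_force=30,
)

```text
clock: 15.08
position: [0.675, 0.0766, 0.0827]
ee_rot: [0.001, -3.141, -0.0]
force: [-0.5, -0.1, -2.2]
width: 0.382
```

```bash
python3 - <<'E'
from h import *
s,im=shot("w9")
z=s["position"][2]
E
```

```text
t 15.07 pos [0.675  0.0766 0.0827] F [-0.5 -0.1 -2.2] w 0.382
```

View pics/w9.png

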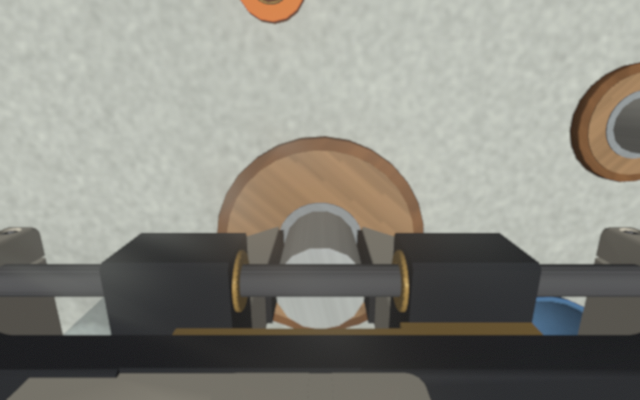

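```bash
cat >> h.py <<'E'
def held(s,im,r,dz,maxrow=225):
    c=cam("wrist",s);h,S,v=cv2.split(cv2.cvtColor(im,cv2.COLOR_BGR2HSV))
    m=((h<22)&(S>60)&(v<230)).astype(np.uint8);m[maxrow:]=0
    cs=cv2.findContours(blob(m,(320,195)),cv2.RETR_EXTERNAL,cv2.CHAIN_APPROX_NONE)[0]
    ct=max(cs,key=len)[:,0];top=ct[:,1].min()
    hu=cv2.convexHull(ct)[:,0];hu=hu[hu[:,1]<maxrow-3]
    P=cast(c,hu,s["position"][2]+dz)
    q=least_squares(lambda p:np.hypot(P[:,0]-p[0],P[:,1]-p[1])-r,s["position"][:2],loss='soft_l1',f_scale=.0005)
    return (q.x-s["position"][:2]).round(4),np.std(q.fun).round(5),top
E
python3 - <<'E'
from h import *
s=dict(arm.observe());im=cv2.imread("pics/w9.png");print(s["position"])
print("med",held(s,im,.053,-.0105))
s["position"]=np.array([0.5294,-0.2505,0.1392]);s["ee_rot"]=[0,-3.141,-.001]
print("large",held(s,cv2.imread("pics/w3.png"),.0689,-.0105,200))
E
```

```text
[0.674641   0.07647228 0.08207126]
med (array([-0.0009,  0.0016]), np.float64(0.00016), np.int32(137))
large (array([-0.0015,  0.0013]), np.float64(0.00506), np.int32(103))
```

Request:
apply_moves(
  targets=[1,0,0,-0.06,0,1,0,0,-0.1,0,1,0.03,-0.036,-0.09,0,1,0.07,-0.084,0,0,1,0.07,-0.084,0,0,1,0.07,-0.084,0,0,1,0.07,-0.084,0,0,1,0.07,-0.084,0,0,1,0.07,-0.084,0,0,1,0.07,-0.084,0,0,1,0.07,-0.084,0,0,1,0.06,-0.072,0,0,1,0.04,-0.048,0,0,1,0.02,-0.0248,0,0,1,0,0,0,0,1,0,0,0,0,1,0,0,0,0],
)

```text
clock: 17.25
position: [0.3922, -0.2638, 0.1828]
ee_rot: [-0.003, 3.142, 0.0]
force: [-0.1, 0.2, -1.6]
width: 0.387
```

```bash
python3 - <<'E'
from h import *
s,im=shot("w10")
print("med",held(s,im,.053,-.0105,200))
E
```

```text
t 17.25 pos [ 0.3922 -0.2638  0.1828] F [-0.1  0.2 -1.6] w 0.387
med (array([-0.1128, -0.002 ]), np.float64(0.00893), np.int32(100))
```

View pics/w10.png

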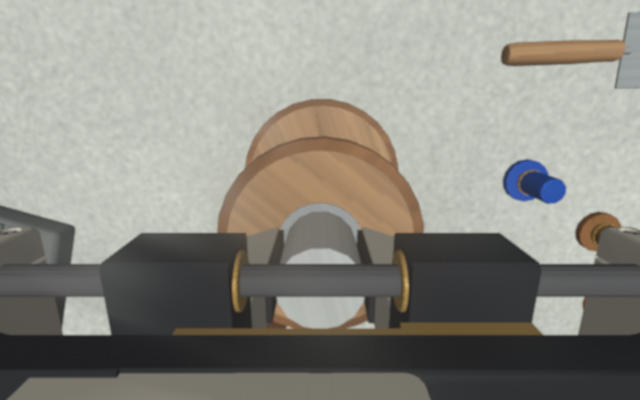

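Request:
apply_moves(
  targets=[1,0.003,0.002,0.05,0,1,0,0,0.06,0,1,0,0,0.05,0,1,0,0,0.022,0,1,0,0,0,0,1,0,0,0,0],
)

```text
clock: 18.05
position: [0.3908, -0.2641, 0.1108]
ee_rot: [-0.001, 3.141, -0.001]
force: [-0.1, -0.4, -2.3]
width: 0.384
```

```bash
python3 - <<'E'
from h import *
s,im=shot("s11","side");s2,im2=shot("s11b","scene")
cv2.imwrite("pics/c11.png",np.vstack([cv2.resize(im[80:190,330:470],None,fx=4,fy=2.6),cv2.resize(im2[70:180,213:353],None,fx=4,fy=2.6)]))
p=s["position"]
for n,i in (("side",im),("scene",im2)):
    c=cam(n);h,S,v=cv2.split(cv2.cvtColor(i,cv2.COLOR_BGR2HSV))
    q=sil(c,p[0],p[1],p[2]-.0195,p[2]-.0095,.054);l=sil(c,.391,-.2628,.025,.033,.07)
    m=(h<22)&(S>70)
    cols=lambda y0,y1:(np.nonzero(m[y0:y1,330:460].any(0) if n=="side" else m[y0:y1,230:340].any(0))[0][[0,-1]]+(330 if n=="side" else 230))
    yq=int(q[:,1].mean());yl=int(l[:,1].mean())
    print(n,"med",cols(yq-3,yq+3),q.min(0).round(1),q.max(0).round(1),"large",cols(yl-3,yl+3),l.min(0).round(1),l.max(0).round(1))
E
```

```text
t 18.05 pos [ 0.3908 -0.2641  0.1108] F [-0.1 -0.4 -2.3] w 0.384
t 18.1 pos [ 0.3908 -0.2642  0.1108] F [ 0.9 -0.2 -1. ] w 0.385
side med [336 422] [381.7 124.2] [422.7 145.3] large [374 424] [373.4 143.6] [424.7 170.7]
scene med [263 299] [262.9 114.9] [300.  133.8] large [261 305] [260.2 133.1] [306.5 157.2]
```

View pics/c11.png

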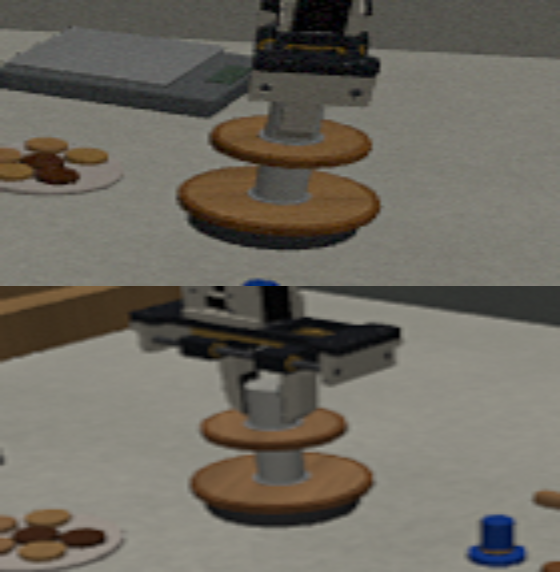

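Both views show the medium plate just above the large plate's post and matching prediction within 1 px. I'll lower it.

Request:
apply_moves(
  targets=[1,0,0.003,0.006,0,1,0,0,0.006,0,1,0,0,0.006,0,1,0,0,0.005,0,1,0,0,0.004,0,1,0,0,0.003,0,1,0,0,0,0,1,0,0,0,0],
)

```text
clock: 19.15
position: [0.3903, -0.2627, 0.0987]
ee_rot: [-0.0, 3.141, 0.0]
force: [-2.9, 1.7, 9.8]
width: 0.384
```

Request:
apply_moves(
  targets=[0.6,0,0,0,0,0.3,0,0,0,0,0,0,0,0,0,0,0,0,0,0,0,0,0,0,0,0,0,0,-0.05,0,0,0,0,-0.1,0,0,0,0,-0.1,0,0,0,0,-0.1,0,0,0,0,0,0,0,0,0,0,0,0,0,0,0,0],
)

```text
clock: 20.65
position: [0.3897, -0.2623, 0.237]
ee_rot: [0.0, -3.14, -0.001]
force: [0.1, 0.1, -0.4]
width: 1.002
```

```bash
python3 - <<'E'
from h import *
s,im=shot("w12")
print(posttop(s,im,(320,196),.136))
print(disc(s,im,(290,205),.054,.089))
s,im=shot("s12","side");s2,im2=shot("s12b","scene")
cv2.imwrite("pics/c12.png",np.vstack([cv2.resize(im[80:190,330:470],None,fx=4,fy=2.6),cv2.resize(im2[70:180,213:353],None,fx=4,fy=2.6)]))
E
```

```text
t 20.65 pos [ 0.3897 -0.2623  0.237 ] F [ 0.1  0.1 -0.4] w 1.002
((array([ 0.39000861, -0.26121566,  0.01697989]), np.float64(7.120536609696213e-05)), (298, 174, 44, 43))
((array([ 0.3811919 , -0.26108467,  0.059649  ]), np.float64(0.001305229076524659)), (array([ 0.38034989, -0.26320506,  0.05      ]), np.float64(0.005902630202422395)), (254, 103, 131, 134))
t 20.7 pos [ 0.3897 -0.2624  0.2371] F [-0.2 -0.2 -0.2] w 1.004
t 20.75 pos [ 0.3898 -0.2624  0.2372] F [-0.3 -0.   0.3] w 1.0
```

View pics/w12.png

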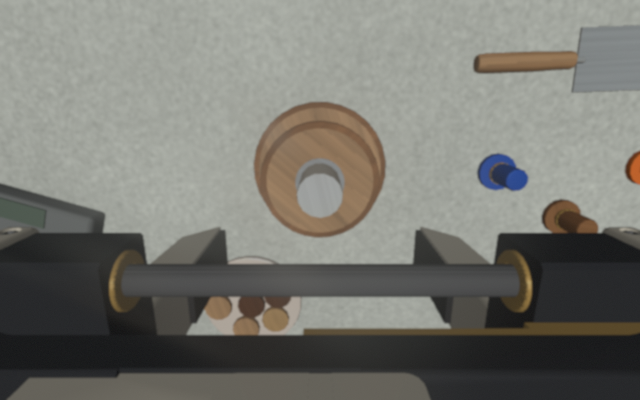

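View pics/c12.png

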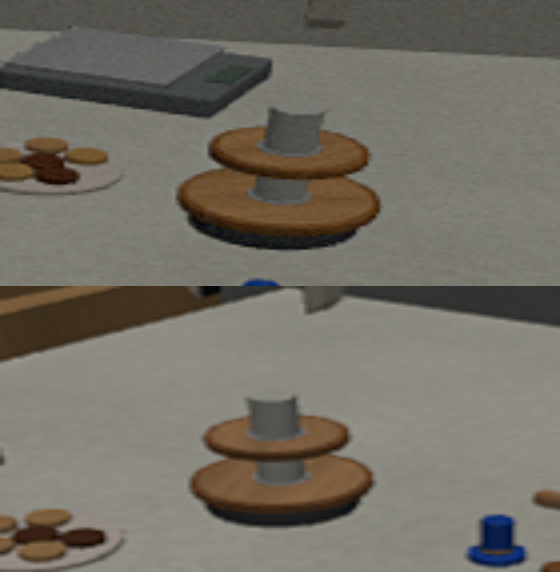

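The medium post is at (.3900,-.2612) and the large post was at (.3901,-.2613), so they are concentric. Next is the small plate.

Request:
apply_moves(
  targets=[0,-0.02,0.0465,0,0,0,-0.0385,0.091,0,0,0,-0.0385,0.091,0,0,0,-0.0385,0.091,0,0,0,-0.0385,0.091,0.02,0,0,-0.0385,0.091,0.02,0,0,-0.0385,0.091,0.02,0,0,-0.0385,0.091,0.02,0,0,-0.0385,0.091,0.02,0,0,-0.0385,0.091,0.02,0,0,-0.0385,0.091,0.02,0,0,-0.0385,0.091,0.02,0,0,-0.0385,0.091,0.02,0,0,-0.0385,0.091,0.02,0,0,-0.0385,0.091,0.0025,0,0,-0.0175,0.044,0,0,0,0,0,0,0,0,0,0,0,0,0,0,0,0,0],
)

```text
clock: 23.18
position: [0.6207, 0.2816, 0.1573]
ee_rot: [-0.002, -3.142, 0.001]
force: [-0.1, 0.7, -0.2]
width: 1.002
```

```bash
python3 - <<'E'
from h import *
s,im=shot("w13");print(np.round(s["joints"],2))
print(disc(s,im,(300,205),.039,.009)[0])
E
```

```text
t 23.18 pos [0.6207 0.2816 0.1573] F [-0.1  0.7 -0.2] w 1.002
[-0.56  0.58  0.1   1.51 -0.06  1.06  1.11]
(array([0.61892489, 0.28574684, 0.03797009]), np.float64(0.0001573133944962388))
```

View pics/w13.png

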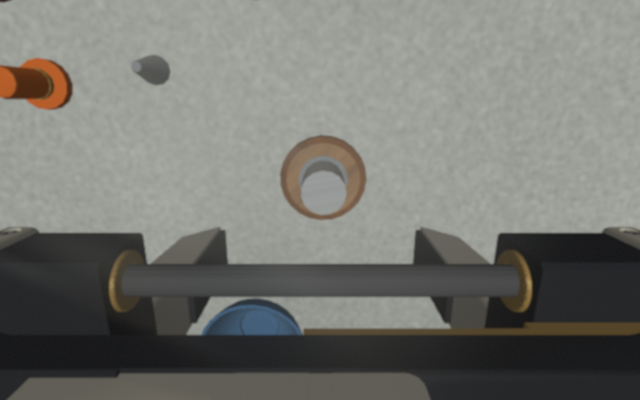

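Request:
apply_moves(
  targets=[0,0.0045,0.0065,0.08,0,0,0,0,0.08,0,0,0,0,0.08,0,0,0,0,0.06,0,0,0,0,0.03,0,0,0,0,0.0145,0,0,0,0,0,0,1,0,0,0,0,1,0,0,0,0,1,0,0,0,0,1,0,0,0,0,1,0,0,0,0,1,0,0,0,0,1,0,0,-0.02,0,1,0,0,-0.06,0,1,0,0,-0.08,0,1,0,0,0,0,1,0,0,0,0],
  grip_force=30,
)

```text
clock: 25.48
position: [0.6186, 0.2857, 0.0831]
ee_rot: [0.001, -3.141, 0.0]
force: [-1.0, -1.0, -1.9]
width: 0.385
```

```bash
python3 - <<'E'
from h import *
s,im=shot("w14")
print("small",held(s,im,.038,-.0105))
E
```

```text
t 25.48 pos [0.6186 0.2857 0.0831] F [-1.  -1.  -1.9] w 0.385
small (array([-0.0007,  0.0015]), np.float64(0.00019), np.int32(168))
```

View pics/w14.png

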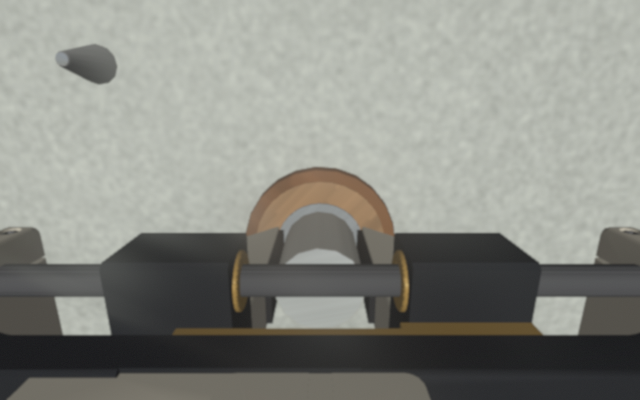

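Request:
apply_moves(
  targets=[1,0,0,-0.09,0,1,0,0,-0.1,0,1,0,0,-0.1,0,1,0.02,-0.0475,-0.09,0,1,0.0385,-0.0925,0,0,1,0.0385,-0.0925,0,0,1,0.0385,-0.0925,0,0,1,0.0385,-0.0925,0,0,1,0.0385,-0.0925,0,0,1,0.0385,-0.0925,0,0,1,0.0385,-0.0925,0,0,1,0.0385,-0.0925,0,0,1,0.0385,-0.0925,0,0,1,0.0385,-0.0925,0,0,1,0.0385,-0.0925,0,0,1,0.0385,-0.0925,0,0,1,0.0385,-0.0925,0,0,1,0.0385,-0.0925,0,0,1,0.012,-0.0285,0,0,1,0,0,0,0],
)

```text
clock: 28.02
position: [0.3903, -0.2627, 0.2347]
ee_rot: [-0.002, -3.14, -0.001]
force: [-0.0, 1.8, -0.2]
width: 0.39
```

Request:
apply_moves(
  targets=[1,0,0,0,0,1,0,0,0,0],
)

```text
clock: 28.28
position: [0.3913, -0.2615, 0.2352]
ee_rot: [0.004, -3.141, -0.001]
force: [1.0, 0.2, -1.3]
width: 0.388
```

Request:
apply_moves(
  targets=[1,0,0,0.05,0,1,0,0,0.06,0,1,0,0,0.04,0,1,0,0,0.02,0,1,0,0,0,0,1,0,0,0,0,1,0,0,0,0],
)

```text
clock: 29.15
position: [0.3911, -0.2629, 0.1679]
ee_rot: [-0.001, 3.141, -0.001]
force: [0.2, -0.5, -0.7]
width: 0.388
```

```bash
python3 - <<'E'
from h import *
s0,im0=shot("w15")
print("small",held(s0,im0,.038,-.0105))
s,im=shot("s15","side");s2,im2=shot("s15b","scene")
cv2.imwrite("pics/c15.png",np.vstack([cv2.resize(im[70:180,330:470],None,fx=4,fy=2.6),cv2.resize(im2[60:170,213:353],None,fx=4,fy=2.6)]))
p=np.mean([s0["position"],s["position"],s2["position"]],0)
for n,i in (("side",im),("scene",im2)):
    c=cam(n);h,S,v=cv2.split(cv2.cvtColor(i,cv2.COLOR_BGR2HSV));o=365 if n=="side" else 230
    m=(h<22)&(S>70)
    for nm,q in (("small",sil(c,p[0],p[1],p[2]-.0195,p[2]-.0095,.039)),("med",sil(c,.3905,-.2628,.081,.089,.054))):
        y=int(q[:,1].mean());cc=np.nonzero(m[y-3:y+3,o:o+90].any(0))[0][[0,-1]]+o
        print(n,nm,cc,q.min(0).round(1),q.max(0).round(1))
E
```

```text
t 29.15 pos [ 0.3911 -0.2629  0.1679] F [ 0.2 -0.5 -0.7] w 0.388
small (array([-0.0335,  0.0014]), np.float64(0.00079), np.int32(101))
t 29.2 pos [ 0.391  -0.2628  0.1678] F [-0.1 -1.  -0.4] w 0.384
t 29.25 pos [ 0.3909 -0.2628  0.1677] F [-0.1  0.3 -1.3] w 0.382
side small [390 419] [389.6 107.2] [420.3 122.8]
side med [382 422] [381.4 128.4] [422.2 149.1]
scene small [267 293] [266.4  98.8] [294.1 112.7]
scene med [264 299] [263.7 118.8] [300.5 137.1]
```

View pics/c15.png

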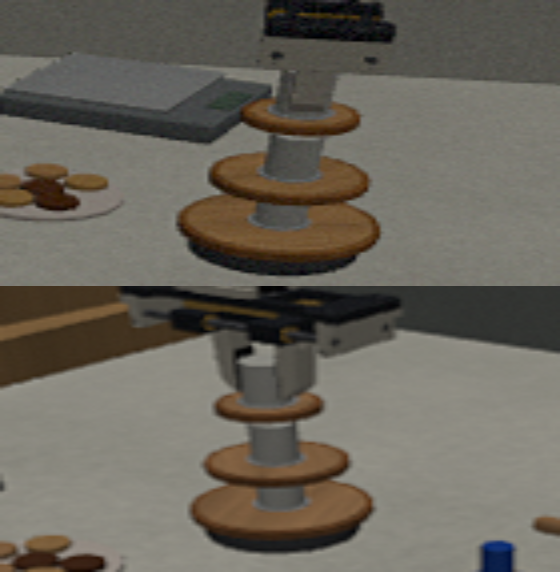

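Both views show the small plate centred above the medium plate's post, within 1 px. I'll lower it.

Request:
apply_moves(
  targets=[1,0.001,0,0.007,0,1,0,0,0.007,0,1,0,0,0.006,0,1,0,0,0.005,0,1,0,0,0.004,0,1,0,0,0.003,0,1,0,0,0,0,1,0,0,0,0],
)

```text
clock: 30.3
position: [0.3905, -0.2628, 0.1552]
ee_rot: [-0.0, 3.141, 0.0]
force: [-2.4, 2.4, 8.6]
width: 0.387
```

Request:
apply_moves(
  targets=[0.6,0,0,0,0,0.3,0,0,0,0,0,0,0,0,0,0,0,0,0,0,0,0,0,0,0,0,0,0,-0.05,0,0,0,0,-0.1,0,0,0,0,-0.1,0,0,0,0,-0.1,0,0,0,0,0,0,0,0,0,0,0,0,0,0,0,0],
)

```text
clock: 31.8
position: [0.3897, -0.2623, 0.2934]
ee_rot: [0.0, -3.14, -0.001]
force: [0.1, -0.1, -0.2]
width: 1.0
```

```bash
python3 - <<'E'
from h import *
s,im=shot("w16")
print(posttop(s,im,(320,196),.192))
E
```

```text
t 31.8 pos [ 0.3897 -0.2623  0.2934] F [ 0.1 -0.1 -0.2] w 1.0
((array([ 0.3905852 , -0.26114129,  0.01701349]), np.float64(0.00011028380425500464)), (298, 175, 44, 42))
```

View pics/w16.png

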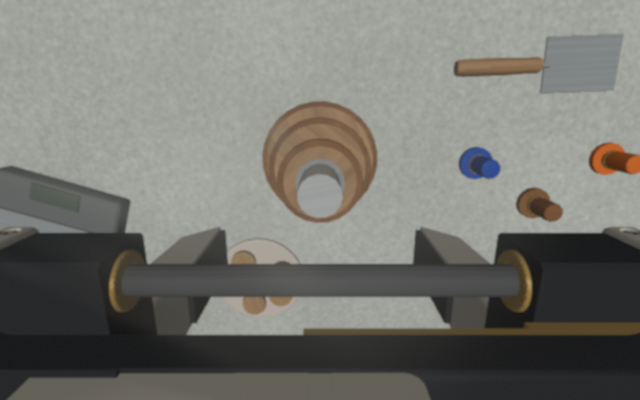

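Request:
apply_moves(
  targets=[0,-0.01,0.04,0,0,0,-0.02,0.085,0,0,0,-0.02,0.085,0,0,0,-0.02,0.085,0,0,0,-0.02,0.085,0,0,0,-0.02,0.085,0.05,0,0,-0.02,0.085,0.08,0,0,-0.02,0.085,0.08,0,0,-0.008,0.0825,0.08,0,0,0,0,0.0535,0,0,0,0,0,0,0,0,0,0,0,0,0,0,0,0],
)

```text
clock: 33.48
position: [0.454, 0.024, 0.158]
ee_rot: [0.001, 3.14, 0.0]
force: [-0.4, 1.0, 0.5]
width: 1.0
```

```bash
python3 - <<'E'
from h import *
s,im=shot("w17")
print(disc(s,im,(323,180),.021,.004),s["ee_rot"])
E
```

```text
t 33.48 pos [0.454 0.024 0.158] F [-0.4  1.   0.5] w 1.0
((array([0.45341703, 0.02416296, 0.02054451]), np.float64(0.0006460762385690024)), (array([0.45359992, 0.02416692, 0.05      ]), np.float64(0.000755933778292684)), (297, 156, 44, 46)) [1.09356129e-03 3.13998429e+00 4.43840025e-04]
```

View pics/w17.png

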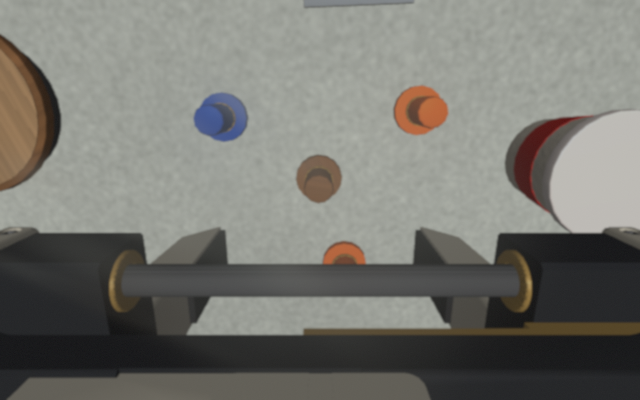

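The brown finial is at (319,178), with blue at (222,116) and orange at (421,110) and (344,255), all clear of the finger path. I'll grasp it.

Request:
apply_moves(
  targets=[0,0.0025,-0.003,0.08,0,0,0,0,0.08,0,0,0,0,0.08,0,0,0,0,0.06,0,0,0,0,0.04,0,0,0,0,0.02,0,0,0,0,0,0,0.6,0,0,0,0,1,0,0,0,0,1,0,0,0,0,1,0,0,0,0,1,0,0,0,0,1,0,0,0,0,1,0,0,0,0],
  grip_force=25,
)

```text
clock: 35.28
position: [0.4524, 0.0231, 0.0131]
ee_rot: [0.001, -3.142, -0.0]
force: [0.3, 0.0, 0.7]
width: 0.288
```

```bash
python3 - <<'E'
from h import *
s,im=shot("w18");shot("s18","side")
E
```

```text
t 35.27 pos [0.4524 0.0231 0.0131] F [0.3 0.  0.7] w 0.288
t 35.33 pos [0.4524 0.0231 0.0131] F [-0.1 -0.3  0. ] w 0.257
```

View pics/w18.png

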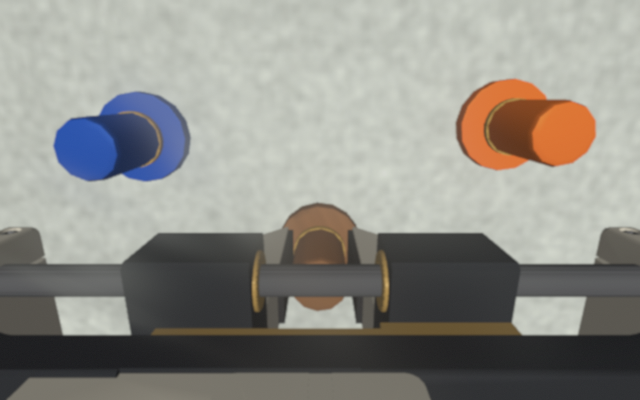

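```bash
python3 - <<'E'
from h import *
s=arm.observe();im=cv2.imread("pics/w18.png");c=cam("wrist",s)
for r in (.0205,.021): print(held(s,im,r,-.0065,230))
h,S,v=cv2.split(cv2.cvtColor(im,cv2.COLOR_BGR2HSV))
# stem top: front edge
print([(int(a),int(b)) for a,b in zip(S[296:318,320],v[296:318,320])])
print("row of stem-top front edge if rel x=0:",proj(c,[[s["position"][0]+.012+d,s["position"][1]+.0015,s["position"][2]+.0349] for d in (-.002,-.001,0,.001,.002)])[:,1].round(1))
E
```

```text
(array([-0.0007,  0.001 ]), np.float64(0.00031), np.int32(204))
(array([-0.0001,  0.001 ]), np.float64(0.00042), np.int32(204))
[(59, 99), (95, 118), (112, 130), (112, 132), (115, 133), (112, 132), (113, 133), (112, 132), (114, 132), (114, 132), (113, 131), (113, 129), (111, 129), (82, 134), (38, 153), (15, 174), (11, 185), (11, 187), (12, 189), (12, 190), (12, 191), (12, 192)]
row of stem-top front edge if rel x=0: [308.6 310.8 313.  315.1 317.3]
```

Request:
apply_moves(
  targets=[1,0,0,-0.03,0,1,0,0,-0.09,0,1,0,0,-0.1,0,1,0,0,-0.12,0,1,0,0,-0.12,0,1,0,0,-0.12,0,1,0.01,-0.04,-0.1125,0,1,0.02,-0.09,0,0,1,0.02,-0.09,0,0,1,0.02,-0.09,0,0,1,0.02,-0.09,0,0,1,0.02,-0.09,0,0,1,0.02,-0.09,0,0,1,0.0125,-0.08,0,0,1,0.01,-0.054,0,0,1,0,0,0,0,1,0,0,0,0,1,0,0,0,0],
)

```text
clock: 37.62
position: [0.3917, -0.2614, 0.2902]
ee_rot: [-0.003, 3.141, 0.001]
force: [1.0, -0.3, -0.8]
width: 0.254
```

Request:
apply_moves(
  targets=[1,0,0,0.05,0,1,0,0,0.06,0,1,0,0,0.04,0,1,0,0,0.02,0,1,0,0,0,0,1,0,0,0,0,1,0,0,0,0],
)

```text
clock: 38.5
position: [0.3918, -0.2626, 0.2227]
ee_rot: [-0.001, 3.141, -0.0]
force: [0.4, 0.7, -0.6]
width: 0.256
```

```bash
python3 - <<'E'
from h import *
s0,im0=shot("w19")
s,im=shot("s19","side");s2,im2=shot("s19b","scene")
cv2.imwrite("pics/c19.png",np.vstack([cv2.resize(im[50:160,330:470],None,fx=4,fy=2.6),cv2.resize(im2[40:150,213:353],None,fx=4,fy=2.6)]))
E
```

```text
t 38.5 pos [ 0.3918 -0.2626  0.2227] F [ 0.4  0.7 -0.6] w 0.256
t 38.55 pos [ 0.3918 -0.2626  0.2226] F [-0.6  0.8 -0.6] w 0.257
t 38.6 pos [ 0.3917 -0.2626  0.2225] F [ 0.4 -1.  -0.1] w 0.253
```

View pics/c19.png

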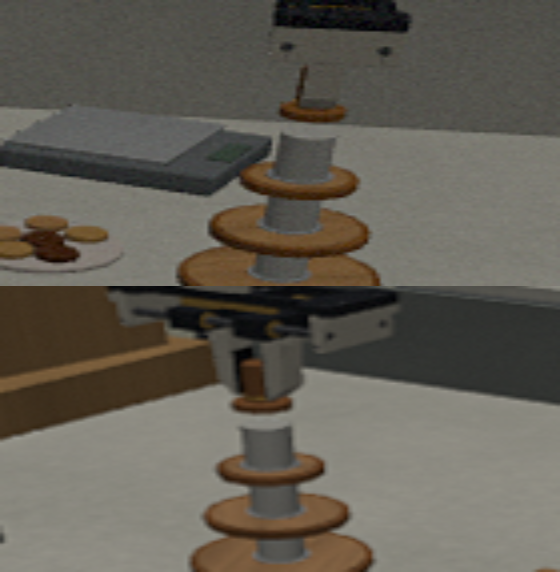

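View pics/w19.png

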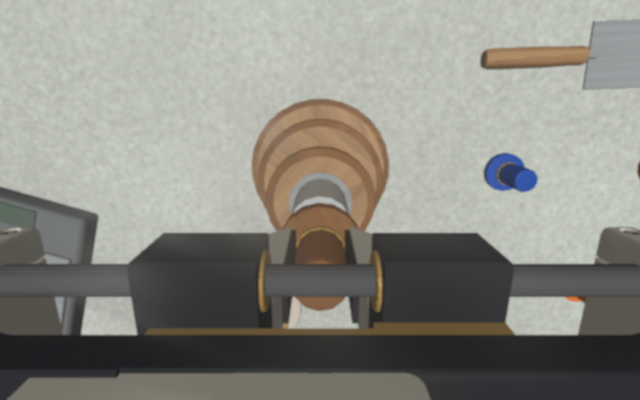

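The finial is above the small plate's post and in line in both views. I'll lower it slowly.

Request:
apply_moves(
  targets=[1,0,0,0.012,0,1,0,0,0.01,0,1,0,0,0.007,0,1,0,0,0.005,0,1,0,0,0.004,0,1,0,0,0.003,0,1,0,0,0.002,0,1,0,0,0,0,1,0,0,0,0],
)

```text
clock: 39.78
position: [0.3916, -0.2626, 0.2051]
ee_rot: [-0.001, 3.141, -0.0]
force: [-0.6, 0.2, 2.5]
width: 0.255
```

Request:
apply_moves(
  targets=[1,0,0,0.002,0,1,0,0,0,0,1,0,0,0,0],
)

```text
clock: 40.15
position: [0.3921, -0.2628, 0.2051]
ee_rot: [-0.001, 3.14, -0.001]
force: [-1.3, 0.6, 10.9]
width: 0.254
```

Request:
apply_moves(
  targets=[0.7,0,0,0,0,0.4,0,0,0,0,0,0,0,0,0,0,0,0,0,0,0,0,0,0,0,0,0,0,-0.05,0,0,0,0,-0.1,0,0,0,0,-0.1,0,0,0,0,-0.1,0,0,0,0,0,0,0,0,0,0,0,0,0,0,0,0],
)

```text
clock: 41.65
position: [0.391, -0.2622, 0.343]
ee_rot: [0.001, -3.14, -0.001]
force: [0.1, 0.4, 0.1]
width: 1.0
```

```bash
python3 - <<'E'
from h import *
s0,im0=shot("w20")
s,im=shot("s20","side");s2,im2=shot("s20b","scene")
cv2.imwrite("pics/c20.png",np.vstack([cv2.resize(im[70:180,330:470],None,fx=4,fy=2.6),cv2.resize(im2[60:170,213:353],None,fx=4,fy=2.6)]))
print(disc(s0,im0,(320,200),.012,.240))
E
```

```text
t 41.65 pos [ 0.391  -0.2622  0.343 ] F [0.1 0.4 0.1] w 1.0
t 41.7 pos [ 0.391  -0.2622  0.3431] F [ 0.   0.2 -0.3] w 0.999
t 41.75 pos [ 0.3911 -0.2622  0.3432] F [-0.3 -0.6 -0.4] w 0.998
((array([ 0.35904953, -0.26099113,  0.03847412]), np.float64(0.0011622655890854818)), (array([ 0.35948157, -0.26058544,  0.05      ]), np.float64(0.02674144039506339)), (269, 101, 102, 107))
```

View pics/c20.png

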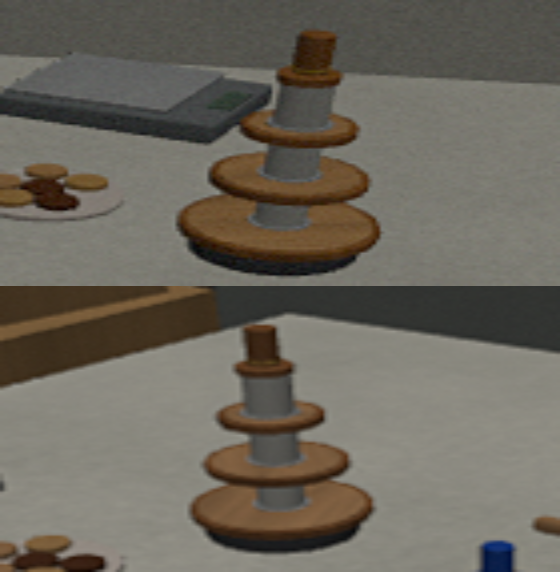

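View pics/w20.png

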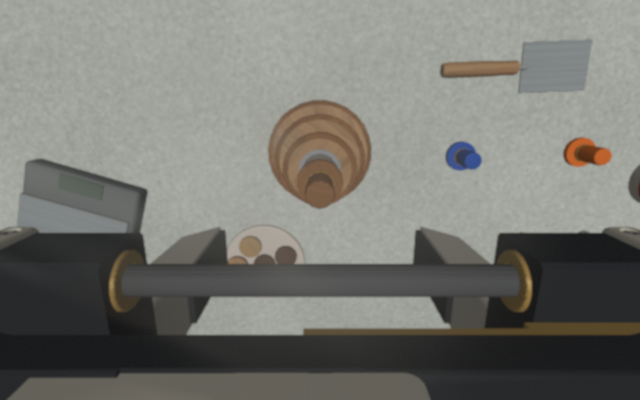

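View pics/s20b.png

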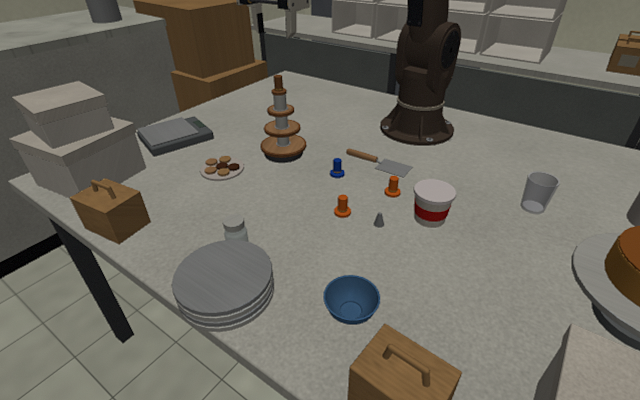

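The stand is complete: in the scene view it stands at (283,120), with the tub (434,200) and jar (235,230) upright and the gripper well clear. Handing in.

```bash
python3 - <<'E'
from cell import arm
print(arm.sign_off())
E
```

```text
the job is handed in; nothing more can be done
None
```

The cake stand is built on its foot in the order asked: large plate, medium plate, small plate, then the brown wooden finial. Each piece was lowered to light contact (about 7–11 N) before release, and I handed in at about 42 s of the 115 s allowed.

**Centring:** the wrist camera put the three plate posts within about 0.6 mm of each other. The large plate sits about 1–2 mm from the foot's measured centre. The finial looks in line in all three views, but its release position was not measured: the one fit I tried on that last picture picked up the plates instead and was discarded.

**Last pictures:** the stack is upright, the tub and jar are standing, and the gripper is open about 10 cm above the finial. The blue and orange look-alikes were not touched.

**Disagreement:** the first wrist reading of the large plate differed from the fixed cameras by about 6 mm in y. I put it down to the arm still moving, and later readings after a pause agreed to about 1–2 mm.

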